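Pack the paint drying-time kit into its foam tray

TASK

Pack the paint drying-time test kit back into its foam-lined tray: the long all-metal film applicator in the long recess, the stopwatch face up in the big round recess, and the two brass weights standing upright in the insert with two wells, the larger weight in the larger well, all fully down in their recesses. Set things down, do not let them drop. Leave the short applicator with black ends and the two steel weights where they are; they belong to other kits.

Things in the scene. Friction and masses are not known exactly. Their poses are not given: they have to be found in the camera images.
- film_applicator: Long film applicator, all bare grey metal: two bars between two end cheeks. 118 mm long (x) with screw heads, 112 over the cheeks; 44 mm wide (y), 34 high; cheeks 10 mm thick. Across the bars, between the cheeks, 39 mm wide (y -19 to +20), 28 to 30 high: grip it there, at its middle. Origin: centre of underside, z up. About 0.31 kg, loose on the bench.
- stopwatch: Stopwatch lying face up: round black puck, 62 mm diameter, 19 mm high, with grey display and a crown at its +y side. Origin: underside, centre of its 62 x 68 mm outline, z up; the puck's centre is 3 mm from the origin towards -y. About 0.075 kg, loose on the bench.
- brass_weight_large: Larger brass (yellow) knob weight: body 30 mm diameter up to 28 mm height, above it a knob of 16 mm diameter up to 40 mm. Origin: centre of underside, z up. About 0.2 kg, loose on the bench.
- brass_weight_small: Smaller brass (yellow) knob weight: body 24 mm diameter up to 22 mm height, above it a knob of 12 mm diameter up to 30 mm. Origin: centre of underside, z up. About 0.1 kg, loose on the bench.
- insert_applicator: Black foam insert, 92 x 146 mm, with one blue-floored rectangular recess at its centre, 60 mm (x) by 134 mm (y): for the long applicator, lengthwise along y, either way round. Origin: underside centre, 3 mm above the bench; x across the 92, y along the 146. Top 16 mm, recess floor 8 mm above origin. One of three fixed side by side, in any order, in a metal tray (rim 21 mm above bench).
- insert_stopwatch: Black foam insert, 92 x 146 mm, with a blue-floored round recess, 82 mm diameter, centre x 0, y -20 mm, for the stopwatch. A small hole at y +50 is filled with white paper discs. Origin: underside centre, 3 mm above the bench; x across the 92, y along the 146. Top 16 mm, recess floor 8 mm above origin. One of three fixed side by side, in any order, in a metal tray (rim 21 mm above bench).
- insert_weights: Black foam insert, 92 x 146 mm, with two blue-floored wells: 46 mm diameter at x 0, y +34 mm (larger brass weight) and 40 mm at x 0, y -34 mm (smaller one). Origin: underside centre, 3 mm above the bench; x across the 92, y along the 146. Top 16 mm, recess floor 8 mm above origin. One of three fixed side by side, in any order, in a metal tray (rim 21 mm above bench).
- steel_weight_large: Look-alike, leave alone: bright grey steel knob weight, same size as the larger brass one (30 mm diameter, 40 mm high). Origin: centre of underside. Loose.
- steel_weight_small: Look-alike, leave alone: bright grey steel knob weight, same size as the smaller brass one (24 mm diameter, 30 mm high). Origin: centre of underside. Loose.
- short_applicator: Look-alike, leave alone: shorter film applicator with black end cheeks and steel bars, 84 mm long (x), 44 mm wide (y), 34 mm high. Origin: centre of underside. Loose.

How it is judged:
At the end, for the whole second after the job is handed in: Each kit piece rests released on the floor of its own recess (within 3.5 mm), level to 0.15 rad, near its centre (weights 11 mm, applicator 13, stopwatch 16; applicator lengthwise to 0.3 rad); both steel weights and the short applicator stand upright within 25 mm of their starts (x of film_applicator in the frame of insert_applicator between -0.013 and 0.013 m and y of film_applicator in the frame of insert_applicator between -0.013 and 0.013 m and z of film_applicator in the frame of insert_applicator between 0.004 and 0.0115 m and angle between each of film_applicator, stopwatch, brass_weight_large, brass_weight_small's own z axis and vertical below 0.15 rad and linear speed of each of film_applicator, stopwatch, brass_weight_large, brass_weight_small below 0.02 m/s and angular speed of each of film_applicator, stopwatch, brass_weight_large, brass_weight_small below 0.3 rad/s and x of stopwatch in the frame of insert_stopwatch between -0.016 and 0.016 m and y of stopwatch in the frame of insert_stopwatch between -0.036 and -0.004 m and z of stopwatch in the frame of insert_stopwatch between 0.004 and 0.0115 m and x of brass_weight_large in the frame of insert_weights between -0.011 and 0.011 m and y of brass_weight_large in the frame of insert_weights between 0.023 and 0.045 m and z of brass_weight_large in the frame of insert_weights between 0.004 and 0.0115 m and x of brass_weight_small in the frame of insert_weights between -0.011 and 0.011 m and y of brass_weight_small in the frame of insert_weights between -0.045 and -0.023 m and z of brass_weight_small in the frame of insert_weights between 0.004 and 0.0115 m and angle between the x axis of film_applicator and the y axis of insert_applicator, either way round below 0.3 rad and distance of each of steel_weight_large, steel_weight_small, short_applicator from where it was at the start of the episode below 0.025 m and angle between each of steel_weight_large, steel_weight_small, short_applicator's own z axis and vertical below 0.2 rad); the robot touches nothing.
It fails at once if a steel weight or the short applicator was moved more than 25 mm from where it stood (distance of any of steel_weight_large, steel_weight_small, short_applicator from where it was at the start of the episode above 0.025 m).
It fails at once if a kit piece was let fall: in the air touching nothing, its underside more than 45 mm above the bench ((height (world z) of film_applicator above 0.045 m and contact force between film_applicator and anything else below 0.01 N and linear speed of film_applicator above 0.25 m/s) or (height (world z) of stopwatch above 0.045 m and contact force between stopwatch and anything else below 0.01 N and linear speed of stopwatch above 0.25 m/s) or (height (world z) of brass_weight_large above 0.045 m and contact force between brass_weight_large and anything else below 0.01 N and linear speed of brass_weight_large above 0.25 m/s) or (height (world z) of brass_weight_small above 0.045 m and contact force between brass_weight_small and anything else below 0.01 N and linear speed of brass_weight_small above 0.25 m/s)).
It also fails if it takes over 99 s, if anything falls off the work surface, if the arm or the gripper's body presses on something with over 40 N, if the wrist force passes 120 N, or if a joint passes its speed limit or range.

ROBOT

A 7-joint arm with a two-finger parallel gripper is mounted at the origin on a cart in front of the work surface, level with it; the furniture and walls round the work are solid. World frame = base frame: x ahead of the robot, y to its left, z up, the work surface at z = 0. Lengths are in m, angles in rad, forces in N, time in s.
With the tool pointing down it reaches from about 0.425 to 0.925 m from the base axis. Payload 6.8 kg.
Tool frame: the origin (TCP) lies at the very end of the fingers, on their centre line; the grasp point (between the pads) lies 19 mm behind it; z points along the fingers, y is the line along which they close (so a half turn about z gives the same grasp; the last joint's range is limited). The gripper opens to 85 mm and grips with 20 to 120 N. Pads are 22 mm wide; open, the fingers measure 114 mm over their backs; the gripper's body (76 mm by 85 mm) begins 54 mm behind the grasp point. The pads swing forward as they close: fully open they stand 13 mm farther back than shut.
Start: joints at [1.089, 0.477, 0.022, 1.555, -0.011, 1.109, -0.083], TCP at [0.246, -0.628, 0.231] pointing down, gripper open.
Joint ranges: [-2.96, 2.96], [-0.34, 2.1], [-1.41, 1.46], [0.24, 2.44], [-1.37, 4.51], [0.17, 1.92], [-2.96, 2.96]. Speed limits (rad/s): [2.39, 2.39, 3.14, 3.14, 3.14, 3.14, 3.14].

INTERFACE

Orientations are given as a unit quaternion [w, x, y, z].
In Python, from station import bot gives the robot as it stands. The module is installed in compiled form; this text tells all that it offers.
- The arm moves only by the shell command python3 -m jog 'ROWS' [OPENING] [FORCE]. ROWS is JSON, a list of rows, each a list of 4 numbers: the shift along the tool's x, y, z in cm, then the turn about the tool's z in rad. In form: [[x, y, z, spin], ...]. A call has 1 to 20 rows; each row is the pose to reach, as a shift and turn from the pose commanded when the call began, along the tool's axes at that moment; what a row does not reach only later rows make up. A row lasts 1/12 s, in which the tool goes at most 41.7 mm and 7.16 degrees, less where a joint would pass 70% of its speed; a pose out of reach is approached as far as the arm can. A call with a gripper value outside its range is refused whole. OPENING is the closure, from -1 (fully open) to 1 (shut), set as the call begins (- or left out, the last holds). The fingers move at their own pace and stop on an object; FORCE is the grip in N (left out, the last holds). Time passes only in rows, so rows that repeat a pose let the fingers close. It gives the time, the measured TCP pose, the force, the opening and the grip force at its end, in the units of the state.
- bot.get_obs(): the state, without advancing time (a new reading comes with each control period).
- bot.read_camera(name): name is "side" or "top" or "wrist"; returns a dict with "pixels" (420x560x3 uint8, red, green, blue), "depth" (420x560 float32, m along the optical axis (not along the pixel's ray), 0 where there is no reading), "fovy" (degrees; the focal length in pixels is half the picture's height over the tangent of half this angle, whatever the lens; pixels are square), "cx", "cy" (the principal point, pixels), "distortion" ([k1, k2, p1, p2, k3] as OpenCV has them; the pictures are not rectified), "pose" (4x4, takes a point from camera to world coordinates). Camera axes: x right, y down, z forward; pixel columns grow to the right and rows downward; lengths in m; the calibration is good to about 2 mm. A picture is of the moment at which its call begins.
- bot.hand_in(): hands the job in; it is judged then, once.
The state is a dict: "t": time; "q": joint angles; "joint_vel": joint speeds; "joint_torque": joint torques, N m; "eef_pos": TCP position; "tool_rot": TCP orientation; "contact_force": force on the tool from outside, world axes, zero at the start; "torque": the same for the moment, N m; "gripper_width": opening from 0.0 (shut) to 1.0 (fully open); "grasp_force": force on a finger pad.
Only numpy, scipy, OpenCV 4.12 (cv2) and the standard library are available. Lean on these libraries where they do the work, as an engineer would, in place of code of your own. Each camera call takes 0.05 s, during which the arm holds its last target. There are 200 camera calls.

## Working session

There is one attempt and no reset: what is moved stays moved. The work goes in short steps, Python scripts to look and compute and a shell command to move; the robot and the scene stay as the last step left them, time stands still between calls to the robot, and variables do not carry over. Pictures are saved under pics/ and viewed, at most 14 in all, crops included, and the job is handed in when it is done.

```bash
mkdir -p pics; cat > h.py <<'E'
import numpy as np, cv2, pickle
from station import bot
def cam(n):
    c=bot.read_camera(n); pickle.dump(c,open(f'{n}.pkl','wb')); return c
def K(c):
    f=c['pixels'].shape[0]/2/np.tan(np.radians(c['fovy'])/2)
    return np.array([[f,0,c['cx']],[0,f,c['cy']],[0,0,1.]])
def ray(c,uv,z):
    uv=np.array(uv,float).reshape(-1,1,2)
    p=cv2.undistortPoints(uv,K(c),np.array(c['distortion'],float))[:,0]
    T=np.array(c['pose']); d=np.c_[p,np.ones(len(p))]@T[:3,:3].T; o=T[:3,3]
    return o+d*((z-o[2])/d[:,2])[:,None]
def save(c,n): cv2.imwrite(f'pics/{n}.png',cv2.cvtColor(c['pixels'],cv2.COLOR_RGB2BGR))
E
python3 - <<'E'
from h import *
o=bot.get_obs(); print(o['t'],o['eef_pos'],o['tool_rot'],o['gripper_width'],o['contact_force'])
for n in ['top','side','wrist']:
    c=cam(n); save(c,n+'0'); print(n,c['fovy'],c['distortion'],np.round(c['pose'],3).tolist())
E
```

```text
0.0 [ 0.24624147 -0.62785581  0.23036271] [-8.51099907e-04  9.82580103e-01  1.85837438e-01 -2.51307723e-04] 0.9997871698142675 [ 0.21911088  0.44507882 -0.33753617]
top 48.87036021568372 [-0.11479353  0.          0.          0.          0.        ] [[-0.007, -0.985, 0.17, 0.293], [-1.0, 0.008, 0.006, 0.016], [-0.008, -0.17, -0.985, 1.417], [0.0, 0.0, 0.0, 1.0]]
side 44.218555833548635 [-0.09267661  0.          0.          0.          0.        ] [[-0.999, 0.017, -0.04, 0.591], [0.043, 0.545, -0.837, 1.095], [0.008, -0.838, -0.545, 0.728], [0.0, 0.0, 0.0, 1.0]]
wrist 66.45608309058798 [-0.01181673  0.          0.          0.          0.        ] [[0.364, -0.883, -0.294, 0.32], [-0.931, -0.346, -0.113, -0.597], [-0.002, 0.315, -0.949, 0.374], [0.0, 0.0, 0.0, 1.0]]
```

View pics/top0.png

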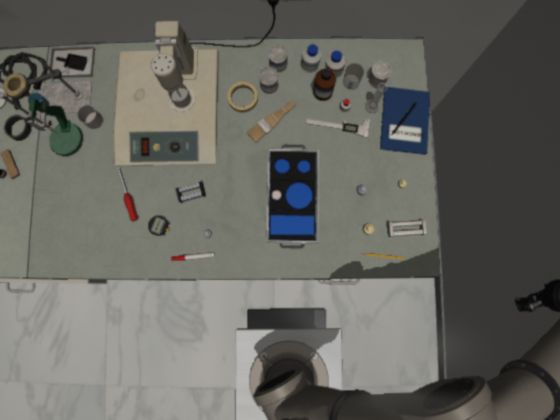

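View pics/side0.png

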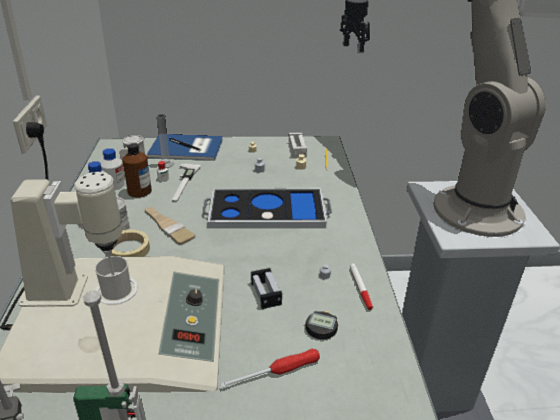

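The top view shows the tray around (292,195), with the weights insert farthest, the stopwatch insert in the middle and the applicator insert nearest. The brass weights are at (369,229) and (403,184), the steel ones at (362,189) and (208,233). The long applicator is at (407,228), the short one at (190,190) and the stopwatch at (158,226). The side view agrees with this.

```bash
cat > m.py <<'E'
from h import *
c=pickle.load(open('top.pkl','rb')); s=pickle.load(open('side.pkl','rb'))
def cloud(c):
    v,u=np.mgrid[0:420,0:560]; uv=np.c_[u.ravel(),v.ravel()].astype(float)
    p=cv2.undistortPoints(uv.reshape(-1,1,2),K(c),np.array(c['distortion'],float))[:,0]
    d=c['depth'].ravel(); T=np.array(c['pose']); P=np.c_[p,np.ones(len(p))]*d[:,None]
    return (P@T[:3,:3].T+T[:3,3]).reshape(420,560,3)
hsv=cv2.cvtColor(c['pixels'],cv2.COLOR_RGB2HSV)
W=cloud(c); WS=cloud(s)
blue=cv2.inRange(hsv,(105,150,100),(125,255,255)); blue[:140]=0; blue[:,:260]=0; blue[:,330:]=0
for k in cv2.findContours(blue,cv2.RETR_EXTERNAL,cv2.CHAIN_APPROX_NONE)[0]:
    if cv2.contourArea(k)<60: continue
    q=ray(c,k[:,0],0.011)[:,:2].astype(np.float32)
    r=cv2.minAreaRect(q); print('blue',np.round(r[0],4),np.round(r[1],4),round(r[2],1))
seeds=dict(bl=(369,229,9),bs=(403,184,8),sl=(362,189,9),ss=(208,233,8),sw=(158,226,15),fa=(407,228,24),sa=(190,190,20))
for n,(u,v,R) in seeds.items():
    A=W[v-R:v+R,u-R:u+R].reshape(-1,3); A=A[(A[:,2]>.01)&(A[:,2]<.06)]
    ctr=np.median(A[:,:2],0); B=WS.reshape(-1,3); B=B[(np.hypot(*(B[:,:2]-ctr).T)<.075 if R>10 else np.hypot(*(B[:,:2]-ctr).T)<.03)&(B[:,2]>.01)&(B[:,2]<.06)]
    for m,X in (('top',A),('side',B)):
        if len(X)<5: continue
        r=cv2.minAreaRect(X[:,:2].astype(np.float32)); print(n,m,len(X),X[:,2].max().round(3),np.round(r[0],4),np.round(r[1],4),round(r[2],1))
g=W[190:225,225:240,2]; print('bench z',np.median(g))
cv2.imwrite('pics/crop1.png',cv2.resize(cv2.cvtColor(c['pixels'],cv2.COLOR_RGB2BGR)[140:280,140:440],None,fx=2.6,fy=2.6,interpolation=cv2.INTER_CUBIC))
E
python3 m.py
```

```text
blue [ 0.4627 -0.0164] [0.129  0.0586] 89.5
blue [ 0.5545 -0.0376] [0.0775 0.0755] 89.5
blue [ 0.6466 -0.0546] [0.0346 0.0322] 89.6
blue [0.6488 0.0143] [0.0405 0.0407] 45.3
bl top 86 0.047 [ 0.4467 -0.2476] [0.0293 0.0282] 85.5
bl side 97 0.04 [ 0.45   -0.2466] [0.0344 0.0268] 87.9
bs top 49 0.033 [ 0.5865 -0.3634] [0.0235 0.0212] 69.6
bs side 43 0.03 [ 0.5913 -0.3582] [0.0188 0.0301] 0.9
sl top 81 0.045 [ 0.5684 -0.2313] [0.0272 0.0269] 88.3
sl side 95 0.039 [ 0.572  -0.2284] [0.0291 0.0252] 1.5
ss top 49 0.032 [0.4375 0.2437] [0.0184 0.0233] 3.7
ss side 92 0.031 [0.4393 0.2479] [0.0227 0.0214] 14.8
sw top 336 0.026 [0.4626 0.3956] [0.0677 0.0607] 46.0
sw side 687 0.022 [0.4745 0.4115] [0.0997 0.061 ] 50.9
fa top 398 0.042 [ 0.4473 -0.3633] [0.0923 0.128 ] 20.0
fa side 287 0.036 [ 0.4514 -0.364 ] [0.0437 0.1243] 3.1
sa top 318 0.042 [0.5627 0.2951] [0.0531 0.0876] 14.0
sa side 709 0.036 [0.5692 0.2991] [0.0433 0.0861] 15.2
bench z -0.0003567212381414553
```

View pics/crop1.png

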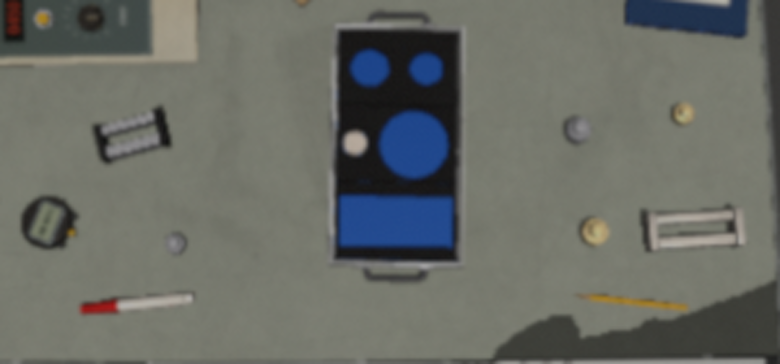

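The crop confirms the layout: the larger well is on the left (+y), the smaller one on the right, and the tray is nearly aligned with world. The first move goes above the long applicator.

```bash
cat > g.py <<'E'
import sys
from h import *
from scipy.spatial.transform import Rotation as Ro
def go(x,y,z,head):  # head: desired heading of tool y, deg (mod 180)
    o=bot.get_obs(); q=o['tool_rot']; R=Ro.from_quat([q[1],q[2],q[3],q[0]]).as_matrix()
    d=R.T@(np.array([x,y,z])-o['eef_pos'])*100
    h=np.degrees(np.arctan2(R[1,1],R[0,1])); dh=(head-h+90)%180-90
    print('shift cm',np.round(d,2),'spin',round(-np.radians(dh),3),'head',round(h,1),'at',np.round(o['eef_pos'],4),'t',round(o['t'],2),'q',np.round(o['q'],2))
if __name__=='__main__': go(*map(float,sys.argv[1:5]))
E
python3 g.py .449 -.3635 .17 2.3
```

```text
shift cm [ 28.53 -17.21   6.08] spin -1.237 head -68.6 at [ 0.2463 -0.628   0.2306] t 0.15 q [ 1.09  0.48  0.02  1.56 -0.01  1.11 -0.08]
```

```bash
python3 -m jog '[[3.6,-2.2,0.8,-0.12],[7.1,-4.3,1.5,-0.24],[10.7,-6.5,2.3,-0.36],[14.3,-8.6,3,-0.48],[17.8,-10.8,3.8,-0.6],[21.4,-12.9,4.6,-0.72],[25,-15,5.3,-0.84],[28.5,-17.2,6.1,-0.96],[28.5,-17.2,6.1,-1.08],[28.5,-17.2,6.1,-1.2],[28.5,-17.2,6.1,-1.24],[28.5,-17.2,6.1,-1.24],[28.5,-17.2,6.1,-1.24]]' -1 30
cat > w.py <<'E'
import sys
from m2 import *
E
python3 - <<'E'
from h import *
c=cam('wrist'); save(c,'w1')
import subprocess
from g import go
go(.449,-.3635,.012,2.3)
E
```

```text
t: 1.23
eef_pos: [0.4488, -0.3643, 0.1701]
tool_rot: [-0.0, 0.692, 0.721, -0.0]
contact_force: [0.4, -0.5, -1.0]
gripper_width: 1.002
grasp_force: 0.0
shift cm [ 0.09  0.03 15.82] spin 0.001 head 2.3 at [ 0.4487 -0.3644  0.1702] t 1.28 q [ 0.84  0.41 -0.34  1.83  0.16  0.93  0.47]
```

View pics/w1.png

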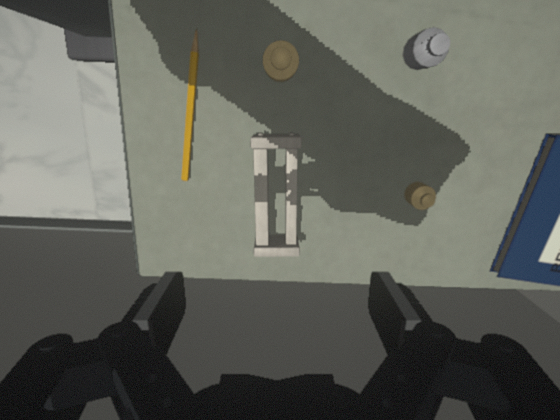

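The wrist view shows the long applicator outlined by about (250,137), (301,137), (254,255) and (299,255). The large brass weight is at (281,58), the small brass at (424,196) and the large steel at (430,48). I'll refine positions by casting rays from these.

```bash
python3 - <<'E'
from h import *
c=pickle.load(open('wrist.pkl','rb'))
r=ray(c,[(250,138),(301,138),(254,255),(299,255)],.034)
print(np.round(r,4), r.mean(0).round(4))
print('bl knob',ray(c,[(281,57)],.04).round(4),'bs knob',ray(c,[(427,199)],.03).round(4),'sl',ray(c,[(438,43)],.04).round(4))
W=c['depth']; print(W[200,262],W[250,275],c['pose'].__class__, np.round(c['pose'],3).tolist())
E
```

```text
[[ 0.4222 -0.3099  0.034 ]
 [ 0.4657 -0.3081  0.034 ]
 [ 0.4277 -0.42    0.034 ]
 [ 0.4709 -0.4182  0.034 ]] [ 0.4466 -0.3641  0.034 ]
bl knob [[ 0.4458 -0.2465  0.04  ]] bs knob [[ 0.5856 -0.3586  0.03  ]] sl [[ 0.566  -0.2316  0.04  ]]
0.29496884 0.3071007 <class 'numpy.ndarray'> [[0.999, 0.039, 0.011, 0.444], [0.04, -0.949, -0.313, -0.282], [-0.002, 0.314, -0.95, 0.313], [0.0, 0.0, 0.0, 1.0]]
```

```bash
python3 -m jog '[[0,-0.2,3,0],[0,-0.2,6,0],[0,-0.2,9,0],[0,-0.2,12,0],[0,-0.2,14,0],[0,-0.2,15.3,0],[0,-0.2,15.8,0],[0,-0.2,15.8,0]]' -1
python3 -m jog '[[0,0,0,0],[0,0,0,0],[0,0,0,0],[0,0,0,0],[0,0,0,0],[0,0,0,0],[0,0,0,0],[0,0,0,0]]' 1 45
python3 -m jog '[[0,0,-0.5,0],[0,0,-1.5,0],[0,0,-3,0],[0,0,-4.5,0],[0,0,-6,0],[0,0,-6,0],[0,0,-6,0]]'
```

```text
t: 1.95
eef_pos: [0.4466, -0.3641, 0.0116]
tool_rot: [-0.001, 0.692, 0.722, -0.0]
contact_force: [-0.2, -0.2, 0.3]
gripper_width: 0.998
grasp_force: 0.0
t: 2.62
eef_pos: [0.4478, -0.3649, 0.0136]
tool_rot: [0.001, 0.692, 0.722, 0.0]
contact_force: [-1.1, 0.4, 6.5]
gripper_width: 0.445
grasp_force: 46.0
t: 3.2
eef_pos: [0.4474, -0.3647, 0.0732]
tool_rot: [0.001, 0.692, 0.722, 0.0]
contact_force: [0.3, 0.4, -3.3]
gripper_width: 0.441
grasp_force: 46.0
```

```bash
python3 g.py .4625 -.0165 .093 -1
```

```text
shift cm [34.72  3.01 -2.02] spin 0.06 head 2.5 at [ 0.4474 -0.3647  0.0732] t 3.2 q [ 0.81  0.53 -0.31  1.9   0.23  0.74  0.42]
```

```bash
python3 -m jog '[[1,0,-1,0],[3,0.3,-2,0],[5.5,0.5,-2,0],[8.5,0.8,-2,0],[11.5,1,-2,0.02],[14.5,1.3,-2,0.03],[17.5,1.5,-2,0.04],[20.5,1.8,-2,0.05],[23.5,2,-2,0.06],[26.5,2.3,-2,0.06],[29.5,2.5,-2,0.06],[32,2.8,-2,0.06],[33.7,3,-2,0.06],[34.4,3,-2,0.06],[34.7,3,-2,0.06],[34.7,3,-2,0.06],[34.7,3,-2,0.06]]'
python3 - <<'E'
from h import *
from g import go
for n in ('wrist','side'): save(cam(n),n+'2')
go(.4625,-.0165,.030,-1)
E
```

```text
t: 4.62
eef_pos: [0.4616, -0.0176, 0.0921]
tool_rot: [-0.0, 0.714, 0.701, -0.001]
contact_force: [-0.1, -0.5, -2.4]
gripper_width: 0.444
grasp_force: 46.0
shift cm [0.14 0.07 6.22] spin -0.002 head -1.1 at [ 0.4618 -0.0178  0.0922] t 4.72 q [ 0.25  0.36 -0.4   2.15  0.23  0.67 -0.33]
```

View pics/wrist2.png

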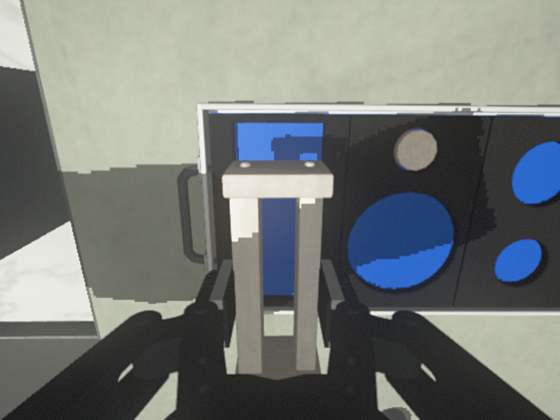

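The applicator hangs over its recess, whose far edge runs from (236,123) to (322,123). The stopwatch recess is at (401,240) and the small well at (519,260). I'll cross-check the recess position.

```bash
python3 - <<'E'
from h import *
c=pickle.load(open('wrist.pkl','rb'))
print('far edge (foam top)',ray(c,[(236,122),(323,122)],.019).round(4).tolist())
hsv=cv2.cvtColor(c['pixels'],cv2.COLOR_RGB2HSV)
b=cv2.inRange(hsv,(100,150,40),(128,255,255))
for k in cv2.findContours(b,cv2.RETR_EXTERNAL,cv2.CHAIN_APPROX_NONE)[0]:
    if cv2.contourArea(k)<400: continue
    q=ray(c,k[:,0],.011)[:,:2].astype(np.float32); r=cv2.minAreaRect(q); print(k[:,0].mean(0).round(),np.round(r[0],4),np.round(r[1],4),round(r[2],1))
E
```

```text
far edge (foam top) [[0.4349, 0.0545, 0.019], [0.4915, 0.0534, 0.019]]
[518. 260.] [ 0.6476 -0.0539] [0.0364 0.0353] 88.7
[401. 240.] [ 0.5536 -0.0373] [0.0805 0.0795] 8.8
[539. 173.] [0.6455 0.0139] [0.0332 0.0448] 14.4
[275. 136.] [0.4632 0.0407] [0.0244 0.0578] 88.9
```

```bash
python3 -m jog '[[0.1,0.1,1.5,0],[0.2,0.1,3,0],[0.2,0.1,4.5,0],[0.2,0.1,5.5,0],[0.2,0.1,6,0],[0.2,0.1,6.3,0],[0.2,0.1,6.5,0],[0.2,0.1,6.6,0],[0.2,0.1,6.6,0]]'
```

```text
t: 5.47
eef_pos: [0.4635, -0.0144, 0.0266]
tool_rot: [0.0, 0.713, 0.701, 0.0]
contact_force: [0.1, 0.5, -2.5]
gripper_width: 0.452
grasp_force: 45.9
```

```bash
python3 -m jog '[[0,0,0.1,0],[0,0,0.2,0],[0,0,0.3,0],[0,0,0.3,0],[0,0,0.3,0]]'
```

```text
t: 5.88
eef_pos: [0.4635, -0.0143, 0.0245]
tool_rot: [0.001, 0.713, 0.701, 0.0]
contact_force: [-4.1, -0.1, 12.5]
gripper_width: 0.445
grasp_force: 48.0
```

```bash
python3 -m jog '[[0,0,0,0],[0,0,0,0],[0,0,0,0],[0,0,0,0],[0,0,0,0],[0,0,-1,0],[0,0,-3,0],[0,0,-6,0],[0,0,-8,0],[0,0,-8,0]]' -1
python3 - <<'E'
from h import *
from g import go
save(cam('wrist'),'wrist3')
go(.446,-.2465,.105,0)
E
```

```text
t: 6.72
eef_pos: [0.4658, -0.0141, 0.1075]
tool_rot: [0.002, 0.713, 0.701, 0.002]
contact_force: [1.0, 0.6, -0.5]
gripper_width: 1.001
grasp_force: 0.0
shift cm [-23.24  -1.48   0.07] spin -0.017 head -1.0 at [ 0.4648 -0.0143  0.1057] t 6.77 q [ 0.25  0.34 -0.42  2.14  0.21  0.7  -0.32]
```

View pics/wrist3.png

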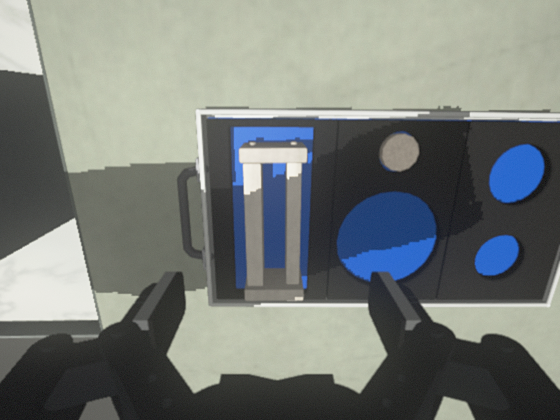

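The applicator lies flat in its recess, cheeks at (273,150) and (274,300). I'll check its centring.

```bash
python3 - <<'E'
from h import *
c=pickle.load(open('wrist.pkl','rb'))
r=ray(c,[(239,149),(307,149),(245,290),(303,290)],.045); print(r.round(4).tolist(),r.mean(0))
print(ray(c,[(235,127),(313,127)],.019).round(4).tolist())
E
```

```text
[[0.4418, 0.0419, 0.045], [0.485, 0.0411, 0.045], [0.4406, -0.0608, 0.045], [0.4833, -0.0618, 0.045]] [ 0.46265486 -0.00989622  0.045     ]
[[0.4369, 0.0539, 0.019], [0.4916, 0.0529, 0.019]]
```

Centred. On to the large brass weight.

```bash
python3 -m jog '[[-3,-0.2,0,0],[-6,-0.4,0,0],[-9,-0.6,0,0],[-12,-0.8,0,0],[-15,-1,0,0],[-18,-1.2,0,0],[-21,-1.4,0,0],[-23,-1.5,0,0],[-23.2,-1.5,0,0],[-23.2,-1.5,2,0],[-23.2,-1.5,5,0],[-23.2,-1.5,7.5,0],[-23.2,-1.5,9,0],[-23.2,-1.5,9.5,0],[-23.2,-1.5,9.5,0]]'
python3 -m jog '[[0,0,0,0],[0,0,0,0],[0,0,0,0],[0,0,0,0],[0,0,0,0],[0,0,0,0],[0,0,0,0],[0,0,0,0],[0,0,0,0]]' 1 35
python3 -m jog '[[0,0,-0.5,0],[0,0,-1.5,0],[0,0,-3,0],[0,0,-4.5,0],[0,0,-6,0],[0,0,-7,0],[0,0,-7,0],[0,0,-7,0]]'; python3 g.py .6455 .014 .085 -1
```

```text
t: 8.02
eef_pos: [0.443, -0.2448, 0.0068]
tool_rot: [-0.002, 0.713, 0.701, -0.0]
contact_force: [0.6, 0.2, 0.5]
gripper_width: 0.996
grasp_force: 0.0
t: 8.77
eef_pos: [0.4449, -0.2464, 0.0093]
tool_rot: [0.001, 0.713, 0.701, 0.0]
contact_force: [-1.0, 1.0, 6.4]
gripper_width: 0.325
grasp_force: 34.1
t: 9.43
eef_pos: [0.4443, -0.2463, 0.0788]
tool_rot: [0.001, 0.713, 0.701, 0.0]
contact_force: [-1.1, -0.4, -2.4]
gripper_width: 0.329
grasp_force: 35.0
shift cm [26.37 19.66 -0.61] spin 0.0 head -1.0 at [ 0.4443 -0.2463  0.0788] t 9.43 q [ 0.65  0.44 -0.32  2.06  0.22  0.68  0.17]
```

```bash
python3 -m jog '[[1,0.8,-0.2,0],[3,2.2,-0.5,0],[5.2,3.9,-0.6,0],[7.5,5.6,-0.6,0],[9.8,7.3,-0.6,0],[12.1,9,-0.6,0],[14.4,10.7,-0.6,0],[16.7,12.4,-0.6,0],[19,14.2,-0.6,0],[21.3,15.9,-0.6,0],[23.6,17.6,-0.6,0],[25.3,18.9,-0.6,0],[26.1,19.5,-0.6,0],[26.4,19.7,-0.6,0],[26.4,19.7,-0.6,0],[26.4,19.7,-0.6,0]]'
python3 - <<'E'
from h import *
from g import go
save(cam('wrist'),'wrist4'); cam('top'); cam('side')
go(.6455,.014,.024,-1)
E
```

```text
t: 10.77
eef_pos: [0.6445, 0.0131, 0.0836]
tool_rot: [-0.0, 0.714, 0.701, -0.001]
contact_force: [-0.5, -0.3, -2.4]
gripper_width: 0.323
grasp_force: 35.0
shift cm [0.15 0.06 6.02] spin -0.002 head -1.1 at [0.6449 0.0126 0.0842] t 10.92 q [ 0.12  0.61 -0.33  1.73  0.25  0.85 -0.34]
```

View pics/wrist4.png

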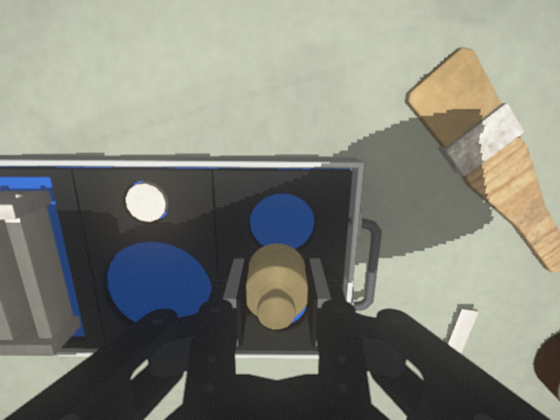

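The large weight is held over its well. The well shows from (250,222) to (315,222), with its top edge at (282,194).

```bash
python3 - <<'E'
from h import *
c=pickle.load(open('wrist.pkl','rb'))
print(ray(c,[(250,222),(315,222),(282,194)],.019).round(4).tolist(),ray(c,[(250,222),(315,222),(282,194)],.011).round(4).tolist())
b=cv2.inRange(cv2.cvtColor(c['pixels'],cv2.COLOR_RGB2HSV),(100,150,40),(128,255,255))
n,l,s,ce=cv2.connectedComponentsWithStats(b); print([x.tolist() for x in s if 300<x[4]<20000])
E
```

```text
[[0.6246, 0.0187, 0.019], [0.6695, 0.0179, 0.019], [0.647, 0.0383, 0.019]] [[0.6238, 0.0157, 0.011], [0.6704, 0.0149, 0.011], [0.647, 0.0361, 0.011]]
[[0, 177, 80, 140, 1391], [250, 194, 64, 54, 2674], [107, 243, 105, 79, 6035]]
```

```bash
python3 -m jog '[[0.1,0.1,1.5,0],[0.2,0.2,3,0],[0.2,0.2,4.5,0],[0.2,0.2,5.4,0],[0.2,0.2,5.8,0],[0.2,0.2,6.1,0],[0.2,0.2,6.3,0],[0.2,0.2,6.4,0],[0.2,0.2,6.4,0]]'
```

```text
t: 11.67
eef_pos: [0.648, 0.0166, 0.0208]
tool_rot: [0.0, 0.713, 0.701, 0.0]
contact_force: [0.4, -0.3, -2.5]
gripper_width: 0.329
grasp_force: 35.0
```

```bash
python3 -m jog '[[0,-0.1,0.1,0],[-0.1,-0.1,0.2,0],[-0.1,-0.1,0.3,0],[-0.1,-0.1,0.3,0]]'
```

```text
t: 12.0
eef_pos: [0.648, 0.0166, 0.0203]
tool_rot: [0.001, 0.713, 0.701, 0.001]
contact_force: [-5.0, 1.1, 15.9]
gripper_width: 0.329
grasp_force: 36.8
```

```bash
python3 -m jog '[[-0.1,-0.1,0.1,0],[-0.1,-0.1,0.1,0],[-0.1,-0.1,0.1,0],[-0.1,-0.1,0.1,0],[-0.1,-0.1,0.1,0],[-0.1,-0.1,-1,0],[-0.1,-0.1,-3,0],[-0.1,-0.1,-6,0],[-0.1,-0.1,-8,0],[-0.1,-0.1,-8,0]]' -1
python3 - <<'E'
from h import *
from g import go
save(cam('wrist'),'wrist5')
go(.586,-.3595,.105,0)
E
```

```text
t: 12.83
eef_pos: [0.649, 0.0151, 0.103]
tool_rot: [0.003, 0.713, 0.701, 0.003]
contact_force: [1.1, 0.6, -0.5]
gripper_width: 1.002
grasp_force: 0.0
shift cm [-37.54  -5.53  -0.47] spin -0.017 head -1.0 at [0.6478 0.0149 0.1008] t 12.88 q [ 0.12  0.59 -0.34  1.72  0.25  0.87 -0.34]
```

View pics/wrist5.png

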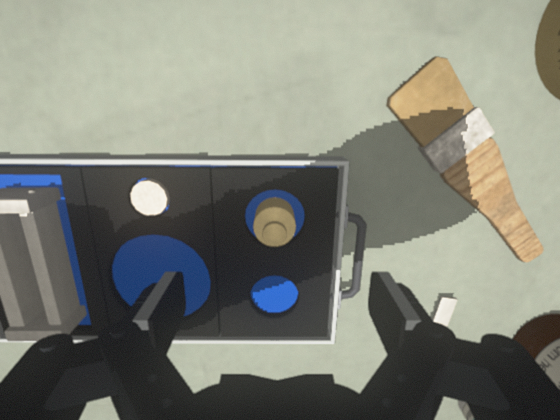

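The large weight stands upright in its well at (274,221), and the small well is at (274,294). Next is the small brass weight, with a check on the way.

```bash
python3 -m jog '[[-1.5,-0.2,-0.5,0],[-4,-0.6,-0.5,0],[-7,-1,-0.5,0],[-10,-1.5,-0.5,0],[-13,-1.9,-0.5,0],[-16,-2.4,-0.5,0],[-19,-2.8,-0.5,0],[-22,-3.2,-0.5,0],[-25,-3.7,-0.5,0],[-28,-4.1,-0.5,0],[-31,-4.6,-0.5,0],[-34,-5,-0.5,0],[-36.5,-5.4,-0.5,0],[-37.5,-5.5,-0.5,0],[-37.5,-5.5,-0.5,0],[-37.5,-5.5,-0.5,0]]'
python3 - <<'E'
from h import *
from g import go
c=pickle.load(open('wrist.pkl','rb'))
r=[(247,294),(301,294),(274,276),(274,313)]
print('small well',ray(c,r,.019).round(4).tolist())
c=cam('wrist'); hsv=cv2.cvtColor(c['pixels'],cv2.COLOR_RGB2HSV)
b=cv2.inRange(hsv,(12,70,60),(32,255,255)); b[300:]=0
n,l,s,ce=cv2.connectedComponentsWithStats(b)
for i in range(1,n):
    if s[i][4]>150: print(s[i],ce[i].round(1),ray(c,[ce[i]],.015).round(4))
go(.586,-.3595,.009,0)
E
```

```text
t: 14.22
eef_pos: [0.5842, -0.3582, 0.1017]
tool_rot: [-0.001, 0.713, 0.701, 0.0]
contact_force: [-0.2, 0.5, 0.3]
gripper_width: 1.001
grasp_force: 0.0
small well [[0.6228, -0.0488, 0.019], [0.6669, -0.0498, 0.019], [0.6451, -0.0327, 0.019], [0.6444, -0.0676, 0.019]]
[268 203  31  35 841] [282.9 220.5] [[ 0.5874 -0.3598  0.015 ]]
shift cm [-0.28  0.12  9.29] spin -0.015 head -0.9 at [ 0.5849 -0.3569  0.1019] t 14.27 q [ 0.66  0.64 -0.3   1.61  0.22  0.92  0.27]
```

```bash
python3 -m jog '[[-0.2,0.1,2,0],[-0.2,0.2,5,0],[-0.2,0.2,7.5,0],[-0.2,0.2,8.8,0],[-0.2,0.2,9.2,0],[-0.2,0.2,9.2,0]]'
python3 -m jog '[[0,0,0,0],[0,0,0,0],[0,0,0,0],[0,0,0,0],[0,0,0,0],[0,0,0,0],[0,0,0,0],[0,0,0,0],[0,0,0,0]]' 1 30
python3 -m jog '[[0,0,-0.5,0],[0,0,-1.5,0],[0,0,-3,0],[0,0,-4.5,0],[0,0,-6,0],[0,0,-7,0],[0,0,-7,0],[0,0,-7,0]]'; python3 g.py .6455 -.0535 .085 -1
```

```text
t: 14.77
eef_pos: [0.5864, -0.3595, 0.0095]
tool_rot: [-0.001, 0.712, 0.702, 0.0]
contact_force: [-0.2, -0.6, 0.4]
gripper_width: 1.002
grasp_force: 0.0
t: 15.52
eef_pos: [0.5867, -0.3618, 0.0113]
tool_rot: [0.001, 0.713, 0.701, 0.0]
contact_force: [-1.7, 0.6, 6.5]
gripper_width: 0.247
grasp_force: 29.2
t: 16.18
eef_pos: [0.5867, -0.3618, 0.0815]
tool_rot: [0.001, 0.713, 0.701, 0.0]
contact_force: [-0.3, 0.5, -2.3]
gripper_width: 0.247
grasp_force: 29.4
shift cm [30.93  5.35 -0.37] spin 0.0 head -1.0 at [ 0.5867 -0.3618  0.0815] t 16.18 q [ 0.66  0.67 -0.29  1.62  0.23  0.89  0.26]
```

```bash
python3 -m jog '[[1,0.2,-0.2,0],[3,0.5,-0.4,0],[5.5,1,-0.4,0],[8.5,1.5,-0.4,0],[11.5,2,-0.4,0],[14.5,2.5,-0.4,0],[17.5,3,-0.4,0],[20.5,3.5,-0.4,0],[23.5,4,-0.4,0],[26.5,4.6,-0.4,0],[29,5,-0.4,0],[30.5,5.3,-0.4,0],[30.9,5.3,-0.4,0],[30.9,5.3,-0.4,0],[30.9,5.3,-0.4,0]]'
python3 - <<'E'
from h import *
from g import go
save(cam('wrist'),'wrist6')
go(.6455,-.0535,.023,-1)
E
```

```text
t: 17.43
eef_pos: [0.6439, -0.0555, 0.0838]
tool_rot: [0.0, 0.714, 0.701, -0.001]
contact_force: [0.5, -0.9, -1.1]
gripper_width: 0.25
grasp_force: 29.4
shift cm [0.29 0.16 6.09] spin -0.002 head -1.1 at [ 0.6439 -0.0562  0.0839] t 17.48 q [ 0.22  0.61 -0.32  1.72  0.24  0.85 -0.23]
```

View pics/wrist6.png

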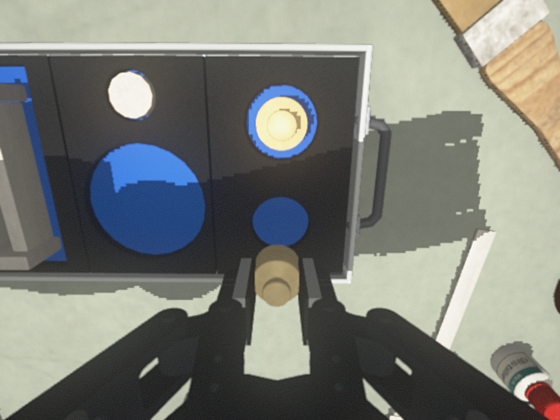

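The small well is at (281,221), spanning columns 253 to 309 with its top at row 197. The held weight is in front of it at (277,275).

```bash
python3 - <<'E'
from h import *
c=pickle.load(open('wrist.pkl','rb'))
print(ray(c,[(253,221),(309,221),(281,197)],.015).round(4).tolist())
print('stopw recess',ray(c,[(90,200),(205,200),(148,143),(148,254)],.015).round(4).tolist())
print('held',ray(c,[(277,290)],.104).round(4), 'large knob',ray(c,[(283,123)],.051).round(4))
E
```

```text
[[0.6257, -0.0507, 0.015], [0.6651, -0.0515, 0.015], [0.6457, -0.0335, 0.015]]
stopw recess [[0.5134, -0.0332, 0.015], [0.5933, -0.0347, 0.015], [0.5594, 0.0047, 0.015], [0.5478, -0.075, 0.015]]
held [[ 0.6427 -0.0506  0.104 ]] large knob [[0.6471 0.0175 0.051 ]]
```

```bash
python3 -m jog '[[0.1,0.1,1,0],[0.3,0.2,2.5,0],[0.3,0.2,4,0],[0.3,0.2,5,0],[0.3,0.2,5.5,0],[0.3,0.2,5.8,0],[0.3,0.2,6,0],[0.3,0.2,6.1,0],[0.3,0.2,6.1,0]]'
```

```text
t: 18.23
eef_pos: [0.6469, -0.0505, 0.0236]
tool_rot: [0.0, 0.713, 0.701, 0.0]
contact_force: [0.8, -0.3, -1.2]
gripper_width: 0.245
grasp_force: 29.4
```

```bash
python3 -m jog '[[0,0,0.1,0],[0,0,0.2,0],[0,0,0.2,0],[0,0,0.2,0]]'
```

```text
t: 18.57
eef_pos: [0.6472, -0.0504, 0.0223]
tool_rot: [0.001, 0.713, 0.701, 0.0]
contact_force: [-0.8, -0.1, 6.3]
gripper_width: 0.246
grasp_force: 30.0
```

```bash
python3 -m jog '[[0,0,0,0],[0,0,0,0],[0,0,0,0],[0,0,0,0],[0,0,0,0],[0,0,-1,0],[0,0,-3,0],[0,0,-6,0],[0,0,-9,0],[0,0,-11,0],[0,0,-11,0]]' -1
python3 g.py .4626 .3956 .15 -25
```

```text
t: 19.48
eef_pos: [0.6498, -0.0503, 0.1374]
tool_rot: [0.003, 0.713, 0.701, 0.003]
contact_force: [0.9, 0.5, 1.2]
gripper_width: 0.999
grasp_force: 0.0
shift cm [ 44.26 -19.47  -1.44] spin 0.419 head -1.0 at [ 0.6498 -0.0503  0.1374] t 19.48 q [ 0.22  0.55 -0.34  1.69  0.22  0.93 -0.21]
```

```bash
python3 -m jog '[[1.5,-0.7,-0.5,0],[4,-1.8,-1,0.05],[7,-3.1,-1.4,0.1],[10,-4.4,-1.4,0.15],[13,-5.7,-1.4,0.2],[16,-7,-1.4,0.25],[19,-8.4,-1.4,0.3],[22,-9.7,-1.4,0.35],[25,-11,-1.4,0.4],[28,-12.3,-1.4,0.42],[31,-13.6,-1.4,0.42],[34,-15,-1.4,0.42],[37,-16.3,-1.4,0.42],[40,-17.6,-1.4,0.42],[42.5,-18.7,-1.4,0.42],[44,-19.4,-1.4,0.42],[44.3,-19.5,-1.4,0.42],[44.3,-19.5,-1.4,0.42],[44.3,-19.5,-1.4,0.42]]'
python3 - <<'E'
from h import *
from g import go
save(cam('wrist'),'wrist7')
go(.4626,.3956,.001,-25)
E
```

```text
t: 21.07
eef_pos: [0.4591, 0.3945, 0.1448]
tool_rot: [0.001, 0.844, 0.537, -0.001]
contact_force: [-0.1, 0.4, -0.7]
gripper_width: 0.999
grasp_force: 0.0
shift cm [ 0.3   0.19 14.39] spin -0.003 head -25.1 at [0.4596 0.3939 0.1449] t 21.12 q [-0.55  0.48 -0.35  1.79  0.2   0.91 -1.42]
```

View pics/wrist7.png

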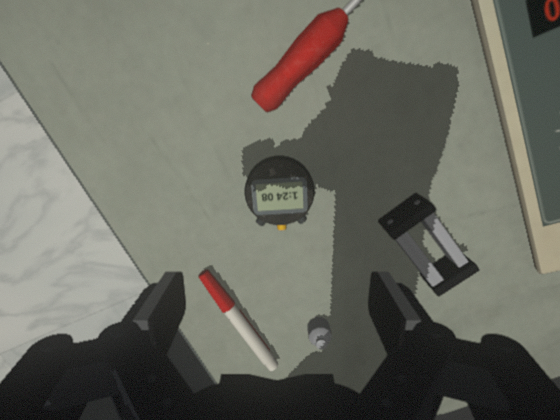

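The stopwatch is face up at (280,190), spanning columns 245 to 314, with its crown at (281,228). The fingers will close left and right of it, and the screwdriver and marker are clear.

```bash
python3 - <<'E'
from h import *
from g import go
c=pickle.load(open('wrist.pkl','rb'))
r=ray(c,[(245,190),(314,190),(280,156),(281,228)],.015); print(r.round(4).tolist())
p=r[:2].mean(0); print(p); p=ray(c,[(279.5,190)],.015)[0]; go(p[0],p[1],.0005,-25)
E
```

```text
[[0.4363, 0.4163, 0.015], [0.4912, 0.3906, 0.015], [0.4767, 0.4302, 0.015], [0.4499, 0.3704, 0.015]]
[0.46375976 0.40341455 0.015     ]
shift cm [ 1.06 -0.04 14.44] spin -0.003 head -25.1 at [0.4596 0.3939 0.1449] t 21.12 q [-0.55  0.48 -0.35  1.79  0.2   0.91 -1.42]
```

```bash
python3 -m jog '[[0.5,0,2,0],[1,0,5,0],[1,0,8,0],[1,0,11,0],[1,0,13,0],[1,0,14,0],[1,0,14.3,0],[1,0,14.3,0],[1,0,14.3,0]]'
python3 -m jog '[[0,0,0,0],[0,0,0,0],[0,0,0,0],[0,0,0,0],[0,0,0,0],[0,0,0,0],[0,0,0,0],[0,0,0,0]]' 1 25
python3 -m jog '[[0,0,-0.3,0],[0,0,-1,0],[0,0,-2,0],[0,0,-3.5,0],[0,0,-5,0],[0,0,-6.5,0],[0,0,-8,0],[0,0,-8,0],[0,0,-8,0]]'
python3 - <<'E'
from h import *
from g import go
save(cam('wrist'),'wrist8')
go(.554,-.037,.085,-1)
E
```

```text
t: 21.87
eef_pos: [0.4644, 0.405, 0.0036]
tool_rot: [-0.0, 0.844, 0.537, 0.001]
contact_force: [0.5, 0.4, 0.5]
gripper_width: 1.0
grasp_force: 0.0
t: 22.53
eef_pos: [0.4642, 0.4055, 0.0039]
tool_rot: [-0.0, 0.844, 0.537, 0.001]
contact_force: [-0.0, -0.5, 7.3]
gripper_width: 0.717
grasp_force: 26.0
t: 23.28
eef_pos: [0.4639, 0.4053, 0.0835]
tool_rot: [-0.0, 0.844, 0.537, 0.001]
contact_force: [-0.2, -0.3, -1.6]
gripper_width: 0.711
grasp_force: 27.3
shift cm [-36.18  26.91  -0.26] spin -0.42 head -25.0 at [0.4633 0.4047 0.0824] t 23.33 q [-0.57  0.57 -0.33  1.8   0.25  0.8  -1.46]
```

View pics/wrist8.png

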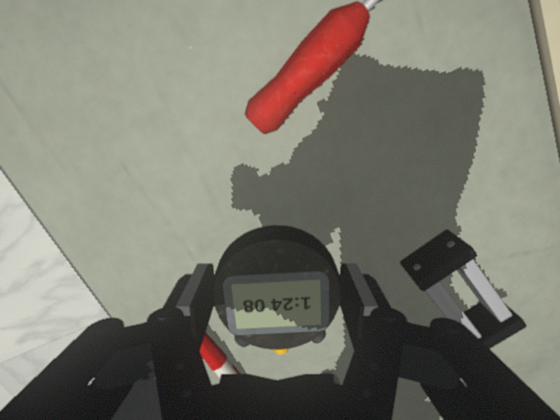

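The stopwatch is held level at (278,290). Carrying it to the tray.

```bash
python3 -m jog '[[-1,0.7,-0.5,-0.02],[-3,2.2,-1,-0.06],[-5.4,4,-1,-0.1],[-7.8,5.8,-1,-0.14],[-10.2,7.6,-1,-0.18],[-12.6,9.4,-1,-0.22],[-15,11.2,-1,-0.26],[-17.4,13,-1,-0.3],[-19.8,14.7,-1,-0.34],[-22.2,16.5,-1,-0.38],[-24.6,18.3,-1,-0.42],[-27,20.1,-1,-0.42],[-29.4,21.9,-1,-0.42],[-31.8,23.7,-1,-0.42],[-34,25.3,-1,-0.42],[-35.5,26.4,-1,-0.42],[-36.2,26.9,-1,-0.42],[-36.2,26.9,-1,-0.42],[-36.2,26.9,-1,-0.42]]'
python3 - <<'E'
from h import *
from g import go
save(cam('wrist'),'wrist9')
go(.554,-.037,.016,-1)
E
```

```text
t: 24.92
eef_pos: [0.5533, -0.0361, 0.0917]
tool_rot: [-0.001, 0.713, 0.701, -0.0]
contact_force: [0.1, 1.2, -1.6]
gripper_width: 0.714
grasp_force: 27.4
shift cm [-0.19  0.08  7.59] spin 0.002 head -0.9 at [ 0.5533 -0.0351  0.0919] t 24.97 q [ 0.26  0.49 -0.39  1.94  0.26  0.76 -0.29]
```

View pics/wrist9.png

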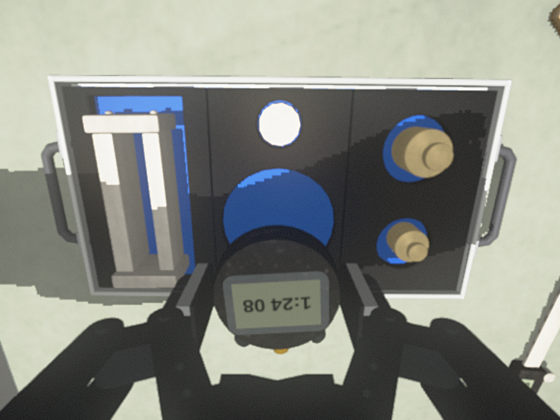

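The stopwatch is held over its recess at (278,222). Both weights stand in their wells at (415,148) and (402,242), and the applicator sits in its recess. Lowering.

```bash
python3 -m jog '[[-0.1,0.1,2,0],[-0.2,0.1,4,0],[-0.2,0.1,5.5,0],[-0.2,0.1,6.3,0],[-0.2,0.1,6.8,0],[-0.2,0.1,7.1,0],[-0.2,0.1,7.3,0],[-0.2,0.1,7.5,0],[-0.2,0.1,7.6,0],[-0.2,0.1,7.6,0]]'
```

```text
t: 25.8
eef_pos: [0.5551, -0.039, 0.0166]
tool_rot: [0.0, 0.713, 0.701, 0.0]
contact_force: [0.3, -0.2, -1.4]
gripper_width: 0.714
grasp_force: 27.4
```

```bash
python3 -m jog '[[0,0,0.1,0],[0,0,0.2,0],[0,0,0.2,0],[0,0,0.2,0]]'
```

```text
t: 26.13
eef_pos: [0.5551, -0.0391, 0.0149]
tool_rot: [0.0, 0.713, 0.701, 0.0]
contact_force: [-1.8, -1.0, 5.5]
gripper_width: 0.711
grasp_force: 27.9
```

```bash
python3 -m jog '[[0,0,0,0],[0,0,0,0],[0,0,0,0],[0,0,0,0],[0,0,0,0],[0,0,-0.5,0],[0,0,-1.5,0],[0,0,-3.5,0],[0,0,-6,0],[0,0,-9,0],[0,0,-12,0],[0,0,-14,0],[0,0,-14,0],[0,0,-14,0]]' -1
python3 - <<'E'
from h import *
c=cam('wrist'); save(c,'wrist10'); cam('side')
s=cam('top'); cv2.imwrite('pics/top10.png',cv2.cvtColor(s['pixels'],cv2.COLOR_RGB2BGR))
E
```

```text
t: 27.3
eef_pos: [0.5557, -0.039, 0.1563]
tool_rot: [0.001, 0.713, 0.701, 0.001]
contact_force: [0.3, 0.5, -1.0]
gripper_width: 0.994
grasp_force: 0.0
```

View pics/wrist10.png

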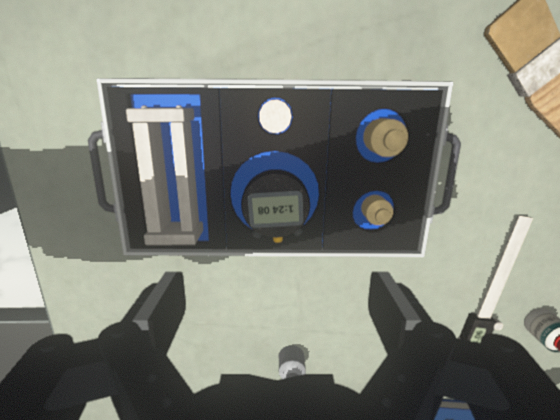

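Everything is in the tray. The stopwatch at (276,202) looks shifted towards the near side of its recess, so I'll measure.

```bash
python3 - <<'E'
from h import *
c=pickle.load(open('wrist.pkl','rb'))
f=lambda p,z:ray(c,p,z).round(4).tolist()
print('sw puck',f([(242,202),(311,202),(276,170),(277,236)],.027)); print('crown',f([(278,241)],.02))
print('recess',f([(231,190),(319,190),(275,152)],.019))
print('bl',f([(394,139)],.051),'well',f([(355,138),(383,110)],.019)); print('bs',f([(380,211)],.041),'well',f([(353,213),(371,191)],.019))
T=np.array(c['pose']); 
v,u=np.mgrid[160:245,235:320]; d=c['depth'][v,u].ravel()
p=cv2.undistortPoints(np.c_[u.ravel(),v.ravel()].astype(float).reshape(-1,1,2),K(c),np.array(c['distortion'],float))[:,0]
P=(np.c_[p,np.ones(len(p))]*d[:,None])@T[:3,:3].T+T[:3,3]
Q=P[(P[:,2]>.024)&(P[:,2]<.045)]; A=np.c_[Q[:,:2]-Q[:,:2].mean(0),np.ones(len(Q))]
print(len(Q),np.linalg.lstsq(A,Q[:,2],rcond=None)[0],cv2.minAreaRect(Q[:,:2].astype(np.float32)),np.percentile(Q[:,2],[5,50,95]))
E
```

```text
sw puck [[0.5239, -0.0382, 0.027], [0.5851, -0.0394, 0.027], [0.5546, -0.0101, 0.027], [0.5544, -0.0714, 0.027]]
crown [[0.5552, -0.0795, 0.02]]
recess [[0.5136, -0.0291, 0.019], [0.593, -0.0306, 0.019], [0.554, 0.0042, 0.019]]
bl [[0.645, 0.0169, 0.051]] well [[0.6229, 0.0149, 0.019], [0.645, 0.0375, 0.019]]
bs [[0.6425, -0.0442, 0.041]] well [[0.625, -0.0531, 0.019], [0.6401, -0.0324, 0.019]]
3685 [-0.00198846 -0.00612278  0.03044822] ((0.5528473854064941, -0.043641507625579834), (0.06516370922327042, 0.06140698865056038), 76.54242706298828) [0.02637394 0.03083889 0.03231047]
```

```bash
python3 - <<'E'
from h import *
c=pickle.load(open('wrist.pkl','rb')); s=pickle.load(open('top.pkl','rb')); d=pickle.load(open('side.pkl','rb'))
for nm,k,lim in (('wrist',c,(80,260,340,440)),('side',d,(170,235,200,330)),('top',s,(140,250,250,330))):
    h=cv2.cvtColor(k['pixels'],cv2.COLOR_RGB2HSV); b=cv2.inRange(h,(12,60,50),(34,255,255)); m=np.zeros_like(b); m[lim[0]:lim[1],lim[2]:lim[3]]=255; b&=m
    n,l,st,ce=cv2.connectedComponentsWithStats(b)
    for i in range(1,n):
        if st[i][4]>30: print(nm,st[i],ray(k,[ce[i]],.029).round(4))
a=cv2.resize(cv2.cvtColor(c['pixels'],cv2.COLOR_RGB2BGR)[75:265,90:460],None,fx=2.1,fy=2.1,interpolation=cv2.INTER_CUBIC)
cv2.imwrite('pics/fin.png',a)
E
```

```text
wrist [ 364  119   45   37 1319] [[0.6463 0.0164 0.029 ]]
wrist [362 196  32  29 678] [[ 0.644  -0.0473  0.029 ]]
side [224 190  13  27 257] [[ 0.6487 -0.0029  0.029 ]]
top [278 160   8  10  64] [[0.6466 0.0141 0.029 ]]
```

View pics/fin.png

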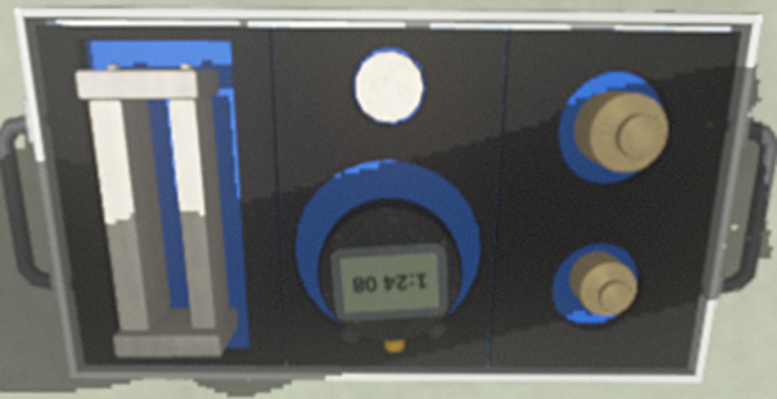

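The close-up shows all four pieces down in their recesses. The small weight is at (605,285) in the crop, about 5 mm off its well centre and inside the 11 mm limit. The arm is clear, so I'm handing in.

```bash
python3 -c "
from station import bot
print(bot.hand_in())"
```

```text
the job is handed in; nothing more can be done
None
```

The job is handed in at about 27 s with all four kit pieces set down in their own recesses and measured within the centring limits; the short applicator and steel weights were never gripped, but I didn't re-measure their positions at the end, and no verdict came back.

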